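# Set a worn selector by its clicks and start the unit

## Task

The selector knob on the grey control unit has lost its pointer, so its setting has to be felt: turn the knob gently anticlockwise back to its end stop without forcing it, then clockwise exactly five clicks from there and let go of it. Then press the start key all the way down and let it come back up; never press it at another setting, and leave the bottle, tip box and beaker where they stand.

Things in the scene. Friction and masses are not known exactly. Their poses are not given: they have to be found in the camera images.
- unit: Grey painted control unit, fixed to the bench: a box 200 (x) by 300 (y) by 80 mm high. Origin at the centre of its underside; x points to its rear, y to its left seen from the front, z up. It stands level; its place and yaw vary.
- knob_axis (a point): Point on the upright axis of the selector knob, 23 mm above the unit's top face, where to grip; at (0, 70, 103) mm in the unit's frame. Fixed to the unit: it does not turn with the knob. The knob is black, round and finely fluted, 54 mm in diameter, with a skirt 60 mm in diameter and 7 mm high at its foot. Nothing else stands within 75 mm of the axis on the top face.
- knob_top (a point): Centre of the knob's top, 35 mm above the unit's top face; fixed to the unit. How it feels: a click every 15 degrees, 24 a turn. Over each click the torque rises to about 0.15 N m against the turn, then swings to about 0.15 N m with it, plus some 0.02 N m friction. Let go, the knob settles in the nearest click. At the start it stands somewhere from click 3 to 7.
- knob_foot (a point): Point on the knob's axis in the unit's top face; fixed to the unit. End stop: anticlockwise past the last click (click 0) a springy stop begins, and the torque rises well above a click's: 0.24 N m at 0.08 rad past click 0, 0.34 at 0.105. Over 0.5 N m (0.14 rad) forces it. Let go there, the knob rests in click 0. Clockwise there is a like stop after click 12.
- wiper_mark (a point): Middle of a small black bar (3 mm wide along y) behind the clear window on the unit's top face: the knob's inner carriage. It creeps only 0.1 mm per click along the unit's +y as the knob turns clockwise, far too little to read the setting from. The window, framed in black, 24 by 45 mm and 7 mm high, is centred at (55, -60) mm on the unit's top face.
- wiper_zero (a point): Fixed point of the unit where the middle of the bar stands at click 0, at (55, -60, 83) mm in the unit's frame, with the unit's axes. At five clicks the bar's middle is 0.5 mm from it along y.
- knob (a joint): Twist of the rubber coupling under the knob, in rad: 0 when no torque is on the knob, negative when it is twisted anticlockwise; 5 N m per rad (0.03 rad at a click's peak, 0.1 rad at 0.5 N m). Not the knob's setting, which no reading gives.
- start_top (a point): Centre of the top of the start key, a white round push key of 28 mm diameter in a grey housing, at about (-35, -75) mm on the unit's top face; it moves down with the key.
- start (a joint): Travel of the start key in m: 0 up, 0.006 fully down. Its spring takes about 5 N when fully down and returns it.
- bottle: Bystander: glass reagent bottle with a screw cap, 72 mm diameter, 150 mm high, origin at the centre of its foot, standing loose.
- tip_box: Bystander: open pipette tip box 85 by 120 by 55 mm, origin at the centre of its underside, loose.
- beaker: Bystander: glass beaker 72 mm diameter, 95 mm high, origin at the centre of its foot, loose.

How it is judged:
By the outcome, as a careful person would: the job done as asked, in the order asked, and still so for the second after the job is handed in, with the robot touching nothing.
It also fails if it takes over 72 s, if anything falls off the work surface, if the arm or the gripper's body presses on something with over 40 N, if the wrist force passes 120 N, or if a joint passes its speed limit or range.

## Robot

A 7-joint arm with a two-finger parallel gripper is mounted at the origin on the work surface. World frame = base frame: x ahead of the robot, y to its left, z up, the work surface at z = 0. Lengths are in mm, angles in rad, forces in N, time in s.
With the tool pointing down it reaches from about 350 to 900 mm from the base axis. Payload 7.2 kg.
Tool frame: the origin (TCP) lies at the very end of the fingers, on their centre line; the grasp point (between the pads) lies 19 mm behind it; x points along the fingers, z is the direction in which the jaws open and shut, and the axes are right-handed (so a half turn about x gives the same grasp; the last joint's range is limited). The gripper opens to 85 mm and grips with 20 to 120 N. Pads are 22 mm wide; open, the fingers measure 114 mm over their backs; the gripper's body (76 mm by 85 mm) begins 54 mm behind the grasp point. The pads swing forward as they close: fully open they stand 13 mm farther back than shut.
Start: joints at [1.281, 0.411, -0.013, 1.596, 0.006, 1.134, -0.082], TCP at [137.479, -609.695, 231.297] pointing down, gripper open.
Joint ranges: [-2.95, 2.95], [-0.29, 1.99], [-1.47, 1.44], [0.14, 2.54], [-1.03, 4.17], [0.13, 1.85], [-2.86, 2.86]. Speed limits (rad/s): [2.39, 2.39, 3.01, 3.01, 3.14, 3.14, 3.14].

## Interface

Orientations are given as a unit quaternion [x, y, z, w].
In Python, from workcell import ctrl, viewer gives the robot as it stands. The module is installed in compiled form; this text tells all that it offers.
- The arm moves only by the tool servo_tool, never from a script. Its arguments are lists of equal length, an entry for each row: "travel": the shift along the world's x, y, z in m, a list of three; "delta_rot": the turn, a rotation vector about the world's x, y, z in rad, a list of three; "hand": the closure, from 0 (fully open) to 1 (shut). A call has 1 to 20 rows; each row is the pose to reach, as a shift and turn from the pose commanded when the call began; what a row does not reach only later rows make up. A row lasts 1/8 s, in which the tool goes at most 62.5 mm and 10.7 degrees, less where a joint would pass 70% of its speed; a pose out of reach is approached as far as the arm can. A call with a gripper value outside its range is refused whole. The fingers move at their own pace and stop on an object; "grip_force" is the grip in N (left out, the last holds). Time passes only in rows, so rows that repeat a pose let the fingers close. It gives the time, the measured TCP pose, the force and the opening at its end, in the units of the state.
- ctrl.get_obs(): the state, without advancing time (a new reading comes with each control period).
- viewer.snapshot(name): name is "scene" or "top"; returns (picture, depth): 400x640x3 uint8, red, green, blue; 400x640 float32, mm along the optical axis (not along the pixel's ray), 0 where there is no reading.
- viewer.camera_model(name): a dict with "camera_matrix" (3x3 intrinsics, pixels), "k1" (the pictures are not rectified: a ray, as slopes to the right and down, at radius r is drawn at 1 + k1 r^2 times it, then the intrinsics apply), "xyz" and "rotation" of the camera in the world. Camera axes: x right, y down, z forward; pixel columns grow to the right and rows downward; lengths in mm; the calibration is good to about 2 mm. A picture is of the moment at which its call begins. camera_model takes no time and is no camera call.
- ctrl.finish_job(): hands the job in, once; it reports no verdict.
The state is a dict: "clock": time; "qpos": joint angles; "qvel": joint speeds; "effort": joint torques, N m; "ee_pos": TCP position; "tool_rot": TCP orientation; "force": force on the tool from outside, world axes, zero at the start; "wrist_torque": the same for the moment, N m; "width": finger opening in mm.
Only numpy, scipy, OpenCV 4.12 (cv2) and the standard library are available. Lean on these libraries where they do the work, as an engineer would, in place of code of your own. Each camera call takes 0.05 s, during which the arm holds its last target. There are 200 camera calls.

## Working session

There is one attempt and no reset: what is moved stays moved. The work goes in short steps, Python scripts to look and compute and a tool call to move; the robot and the scene stay as the last step left them, time stands still between calls to the robot, and variables do not carry over. Pictures are saved under pics/ and viewed, about 8 in all and at most 12, crops included, and the job is handed in when it is done.

Besides the shell and the picture viewer there is one more tool, called after "Request:" as name(argument=value, ...), one argument or row to a line, values as JSON. servo_tool: Moves the arm, as the interface text tells. Its arguments: {"type":"object","properties":{"travel":{"type":"array"},"delta_rot":{"type":"array"},"hand":{"type":"array"},"grip_force":{"type":"number"}},"required":["travel","delta_rot","hand"]}

```bash
mkdir -p pics; python3 - <<'E'
from workcell import ctrl, viewer
import cv2, numpy as np
o=ctrl.get_obs(); print(o)
for n in ("scene","top"):
    im,d=viewer.snapshot(n); np.savez(f"pics/{n}0.npz",im=im,d=d); cv2.imwrite(f"pics/{n}0.png",im[:,:,::-1]); print(n,viewer.camera_model(n))
a=cv2.imread("pics/scene0.png");b=cv2.imread("pics/top0.png")
E
```

```text
{'clock': 0.0, 'qpos': array([ 1.28080295,  0.41191301, -0.01270812,  1.5970587 ,  0.00562731,
        1.13429757, -0.08226074]), 'qvel': array([ 0.00156577, -0.00090785, -0.00080659, -0.00117454, -0.0021778 ,
       -0.00110647, -0.00118496]), 'effort': array([-5.26856475e-04, -6.00635648e+01,  6.82403035e-01, -2.99404711e+01,
        1.38559373e-02,  1.08297105e-02, -1.20328264e-05]), 'ee_pos': array([ 137.32454283, -609.21137742,  230.43893542]), 'tool_rot': array([ 0.44192297,  0.55273995, -0.44127995,  0.55177409]), 'force': array([-0.13540118,  0.41076248,  0.42887768]), 'wrist_torque': array([ 0.04029765, -0.0162615 , -0.04170458]), 'width': 84.86872850088118}
scene {'camera_matrix': array([[488.93855677,   0.        , 319.21150884],
       [  0.        , 488.93855677, 197.37402776],
       [  0.        ,   0.        ,   1.        ]]), 'k1': -0.05197259401389227, 'xyz': array([1607.71618734,  347.4836639 ,  735.06720475]), 'rotation': array([ 0.51388518,  0.70612447, -0.38972564, -0.29227416])}
top {'camera_matrix': array([[420.27905713,   0.        , 314.3296522 ],
       [  0.        , 420.27905713, 199.13274055],
       [  0.        ,   0.        ,   1.        ]]), 'k1': -0.06973274211746758, 'xyz': array([ 486.26872249,   21.45809903, 1121.19870313]), 'rotation': array([-0.6982733 ,  0.71241767, -0.0368155 ,  0.05933024])}
```

View pics/top0.png

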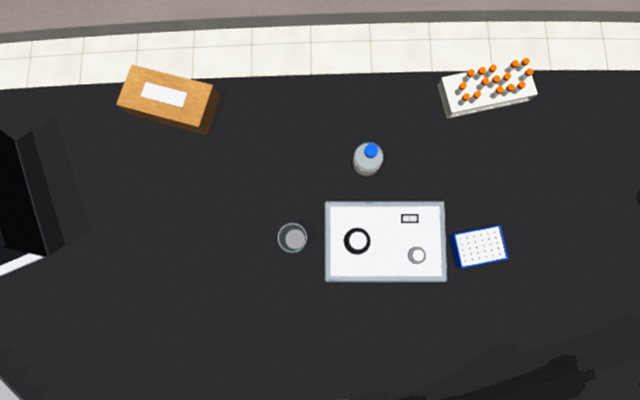

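View pics/scene0.png

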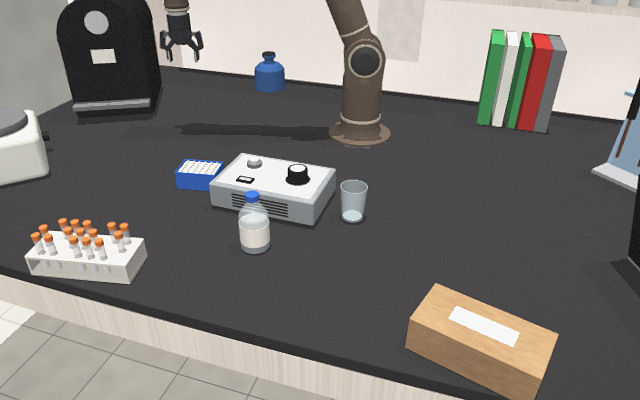

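The top view shows the unit (326–446, 202–281), the knob at (357,240), the window at (410,218) and the key at (416,255). The beaker stands at (292,237), the tip box at (480,246) and the bottle at (368,158). The scene view agrees.

```bash
cat > h.py <<'E'
import numpy as np, cv2
from scipy.spatial.transform import Rotation as R
from workcell import ctrl, viewer
def plane(n,uv,z):
    c=viewer.camera_model(n);K=c["camera_matrix"]
    p=cv2.undistortPoints(np.array(uv,float).reshape(-1,1,2),K,np.array([c["k1"],0,0,0,0.])).reshape(-1,2)
    r=R.from_quat(c["rotation"]).apply(np.c_[p,np.ones(len(p))])
    return c["xyz"]+r*((np.reshape(z,(-1,1))-c["xyz"][2])/r[:,2:])
E
python3 - <<'E'
from h import *
f=np.load("pics/top0.npz");im,d=f["im"],f["d"]
g=cv2.cvtColor(im,cv2.COLOR_RGB2GRAY)
print(g[225:258:2,335:380:2])
m=np.zeros_like(g);m[195:290,320:450]=(g[195:290,320:450]>205)
m=m.astype(np.uint8)
cs,h=cv2.findContours(m,cv2.RETR_CCOMP,cv2.CHAIN_APPROX_NONE)
for i,c in enumerate(cs):
    if cv2.contourArea(c)<15: continue
    r=cv2.minAreaRect(c); print(i,h[0][i][3],cv2.contourArea(c),r)
    if cv2.contourArea(c)>2000:
        b=cv2.boxPoints(r);P=plane("top",b,80);print(P.round(1),np.linalg.norm(P-np.roll(P,1,0),axis=1),P.mean(0))
    else: print("z80",plane("top",[r[0]],80).round(1),"z115",plane("top",[r[0]],115).round(1))
print("depth knob",d[240,357],d[240,400],d[255,416])
# depth based points
for n in ("top",):
  c=viewer.camera_model(n)
  for u,v in [(357,240),(400,250),(416,255),(340,210),(435,270)]:
    p=cv2.undistortPoints(np.array([[[u,v]]],float),c["camera_matrix"],np.array([c["k1"],0,0,0,0.]))[0,0]
    print((u,v),(c["xyz"]+R.from_quat(c["rotation"]).apply([*p,1])*d[v,u]).round(1))
print(R.from_quat(ctrl.get_obs()["tool_rot"]).as_matrix().round(3))
E
```

```text
[[245 245 245 245 245 246 246 246 246 247 247 247 247 246 246 245 245 246
  246 245 245 245 245]
 [245 245 246 245 245 245 246 248 247 230 216 188 221 235 249 248 245 245
  246 246 245 245 245]
 [245 245 245 245 245 246 250 216  99  35  20  20  20  46 123 238 247 245
  246 245 245 245 246]
 [245 245 246 245 246 247 183  45  19  37  89 113  90  59  22  87 238 248
  246 245 245 245 245]
 [245 245 245 246 248 220  35  20  71 204 251 250 251 238 128  24  97 249
  246 245 245 245 245]
 [245 245 246 246 245  83  19  42 208 250 246 246 246 247 247 129  27 183
  248 245 246 245 246]
 [245 245 245 247 230  29  29 109 249 246 246 245 246 245 249 240  41  93
  250 246 245 245 245]
 [245 246 246 248 168  18  26 173 250 245 245 245 246 245 246 246  71  56
  245 246 245 245 246]
 [245 245 246 248 155  20  25 172 250 245 245 245 245 246 246 247  82  50
  238 247 246 245 245]
 [245 246 246 247 223  18  20 109 249 246 245 245 245 245 247 240  39  62
  250 246 246 245 245]
 [245 245 246 247 244  48  22  45 197 250 246 245 245 247 249 148  25 100
  250 245 246 245 245]
 [245 246 245 245 250 141  29  25
[... 1048 characters left out ...]
 270.65376254] [ 522.00710873 -120.09520535   80.        ]
4 3 288.5 ((416.0, 255.0), (20.0, 18.0), -0.0)
z80 [[ 485.5 -193.3   80. ]] z115 [[ 485.5 -186.1  115. ]]
5 3 646.5 ((356.7500305175781, 240.75003051757812), (28.991378784179688, 28.284271240234375), 45.0)
z80 [[523.4 -49.3  80. ]] z115 [[522.2 -46.9 115. ]]
6 3 202.0 ((409.5, 218.5), (11.0, 19.0), 90.0)
z80 [[ 575.5 -181.5   80. ]] z115 [[ 572.5 -174.7  115. ]]
depth knob 998.7045 1030.4912 1004.2789
(357, 240) [523.9 -47.5 115.7]
(400, 250) [ 498.5 -154.1   83.2]
(416, 255) [ 485.5 -189.1  100.5]
(340, 210) [600.4 -10.   81.3]
(435, 270) [ 448.1 -238.1   80.2]
[[-0.     0.976  0.22 ]
 [ 0.001  0.22  -0.976]
 [-1.    -0.    -0.001]]
```

Request:
servo_tool(
  travel=[
    [0.386,0.561,-0.071],
    [0.386,0.561,-0.071],
    [0.386,0.561,-0.071],
    [0.386,0.561,-0.071],
    [0.386,0.561,-0.071],
    [0.386,0.561,-0.071],
    [0.386,0.561,-0.071],
    [0.386,0.561,-0.071],
    [0.386,0.561,-0.071],
    [0.386,0.561,-0.071],
    [0.386,0.561,-0.071],
    [0.386,0.561,-0.071],
    [0.386,0.561,-0.071],
    [0.386,0.561,-0.071],
  ],
  delta_rot=[
    [0,0,1.26],
    [0,0,1.26],
    [0,0,1.26],
    [0,0,1.26],
    [0,0,1.26],
    [0,0,1.26],
    [0,0,1.26],
    [0,0,1.26],
    [0,0,1.26],
    [0,0,1.26],
    [0,0,1.26],
    [0,0,1.26],
    [0,0,1.26],
    [0,0,1.26],
  ],
  hand=[0,0,0,0,0,0,0,0,0,0,0,0,0,0],
  grip_force=50,
)

```text
clock: 1.85
ee_pos: [522.8, -50.4, 160.2]
tool_rot: [0.032, 0.707, -0.033, 0.706]
force: [0.5, -0.9, 0.3]
width: 85.3
```

```bash
python3 - <<'E'
from h import *
f=np.load("pics/scene0.npz");im,d=f["im"],f["d"]
g=cv2.cvtColor(im,cv2.COLOR_RGB2GRAY)
# knob dark blob in old scene image
m=np.zeros_like(g);m[155:195,275:320]=g[155:195,275:320]<60
cs,h=cv2.findContours(m,cv2.RETR_CCOMP,cv2.CHAIN_APPROX_NONE)
for i,c in enumerate(cs):
    if cv2.contourArea(c)>20:
        (u,v),s,a=cv2.minAreaRect(c); print(h[0][i][3],cv2.boundingRect(c),plane("scene",[[u,v]],115).round(1), plane("scene",[[u,v]],98).round(1))
a,_=viewer.snapshot("scene")
b,_=viewer.snapshot("top")
A=cv2.resize(a[90:240,180:380],(800,600),interpolation=cv2.INTER_CUBIC)
cv2.imwrite("pics/s1.png",A[:,:,::-1])
o=ctrl.get_obs();print(o["qpos"].round(3),o["wrist_torque"],o["force"])
E
```

```text
-1 (286, 167, 24, 18) [[564.3 -32.6 115. ]] [[535.7 -43.   98. ]]
[ 0.445  0.376 -0.552  1.889  0.241  0.943 -0.31 ] [ 0.00662378 -0.01271292 -0.01722803] [ 0.27652669  0.04754858 -0.30763541]
```

View pics/s1.png

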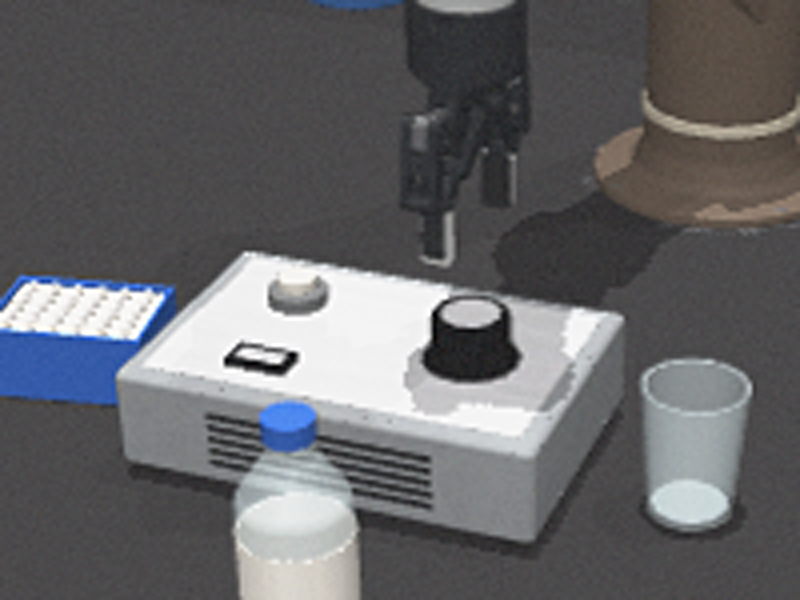

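Picture 3: the gripper is over the knob with its jaws along x. The knob's top disc is at crop (474,312), and the key top is at crop (298,280).

```bash
python3 - <<'E'
from h import *
print(plane("scene",[[180+474.5/4-.4,90+312/4-.4]],115).round(1), plane("scene",[[180+298/4-.4,90+280/4-.4]],100).round(1))
print(plane("top",[[418,255],[416.7,255]],100).round(1))
E
```

```text
[[521.2 -46.4 115. ]] [[ 490.  -189.7  100. ]]
[[ 485.4 -194.   100. ]
 [ 485.5 -190.9  100. ]]
```

Request:
servo_tool(
  travel=[
    [0,0.001,-0.03],
    [0,0.001,-0.06],
    [0,0.001,-0.073],
    [0,0.001,-0.073],
    [0,0.001,-0.073],
  ],
  delta_rot=[
    [0,0,0],
    [0,0,0],
    [0,0,0],
    [0,0,0],
    [0,0,0],
  ],
  hand=[0,0,0,0,0],
)

```text
clock: 2.58
ee_pos: [524.2, -47.9, 88.3]
tool_rot: [0.032, 0.706, -0.032, 0.707]
force: [0.6, -0.1, -0.5]
width: 85.3
```

Request:
servo_tool(
  travel=[
    [0,0,0],
    [0,0,0],
    [0,0,0],
    [0,0,0],
    [0,0,0],
    [0,0,0],
  ],
  delta_rot=[
    [0,0,0],
    [0,0,0],
    [0,0,0],
    [0,0,0],
    [0,0,0],
    [0,0,0],
  ],
  hand=[0.2,0.3,0.4,0.5,0.5,0.5],
  grip_force=50,
)

```text
clock: 3.32
ee_pos: [524.1, -47.8, 88.2]
tool_rot: [0.031, 0.706, -0.032, 0.707]
force: [-0.2, -0.6, 5.2]
width: 52.7
```

```bash
cat > t.py <<'E'
from h import *
import sys
M=[];F=[];Y=[]
for i in range(int(sys.argv[1]) if len(sys.argv)>1 else 4):
    o=ctrl.get_obs();M.append(o["wrist_torque"]);F.append(o["force"])
    x=R.from_quat(o["tool_rot"]).as_matrix();Y.append(np.degrees(np.arctan2(x[1,2],x[0,2])))
    viewer.snapshot("top")
print(o["clock"],"Mz",np.round([m[2] for m in M],3),"mean",np.mean(M,0).round(3),"F",np.mean(F,0).round(1),"yaw",np.mean(Y).round(2),"w",round(o["width"],1),o["ee_pos"].round(1))
E
python3 t.py; python3 -c "
from workcell import ctrl;print(ctrl.get_obs()['qpos'].round(2))"
```

```text
3.475 Mz [-0.051  0.031 -0.01  -0.001] mean [-0.066  0.195 -0.008] F [-1.1 -0.3  5.8] yaw -5.1 w 52.7 [524.1 -47.8  88.2]
[ 0.4   0.47 -0.51  1.95  0.32  0.8  -0.38]
```

Request:
servo_tool(
  travel=[
    [0,0,0.001],
    [0,0,0.001],
  ],
  delta_rot=[
    [0,0,0.096],
    [0,0,0.096],
  ],
  hand=[0.6,0.6],
)

```text
clock: 3.78
ee_pos: [523.9, -47.8, 88.4]
tool_rot: [-0.002, 0.707, 0.002, 0.707]
force: [3.0, -0.6, -2.6]
width: 52.6
```

```bash
python3 t.py 6
```

```text
4.025 Mz [-0.071 -0.047 -0.039 -0.123 -0.034 -0.046] mean [-0.063 -0.666 -0.06 ] F [ 3.3 -0.4 -3.4] yaw 0.31 w 52.7 [523.9 -47.8  88.4]
```

Request:
servo_tool(
  travel=[
    [0,0,0],
    [0,0,0],
  ],
  delta_rot=[
    [0,0,0.044],
    [0,0,0.044],
  ],
  hand=[0.6,0.6],
)

```text
clock: 4.32
ee_pos: [523.8, -47.8, 88.4]
tool_rot: [-0.018, 0.707, 0.018, 0.707]
force: [4.1, -0.7, -3.9]
width: 53.0
```

```bash
python3 t.py 6
```

```text
4.575 Mz [-0.013  0.091  0.034  0.013  0.031  0.014] mean [-0.127 -1.057  0.028] F [ 4.9 -1.  -4.5] yaw 2.88 w 52.6 [523.8 -47.7  88.4]
```

Request:
servo_tool(
  travel=[
    [0,0,0],
    [0,0,0],
  ],
  delta_rot=[
    [0,0,0.06],
    [0,0,0.06],
  ],
  hand=[0.6,0.6],
)

```text
clock: 4.88
ee_pos: [523.8, -47.7, 88.4]
tool_rot: [-0.039, 0.706, 0.039, 0.706]
force: [5.5, -0.4, -3.6]
width: 52.3
```

```bash
python3 t.py 6
```

```text
5.125 Mz [0.185 0.163 0.148 0.154 0.199 0.165] mean [-0.192 -1.23   0.169] F [ 5.1 -1.  -4.6] yaw 6.28 w 52.2 [523.8 -47.7  88.4]
```

Request:
servo_tool(
  travel=[
    [0,0,0],
    [0,0,0],
  ],
  delta_rot=[
    [0,0,0.0618],
    [0,0,0.0618],
  ],
  hand=[0.6,0.6],
)

```text
clock: 5.42
ee_pos: [523.6, -47.7, 88.4]
tool_rot: [-0.06, 0.704, 0.06, 0.705]
force: [4.8, -0.4, -4.6]
width: 52.5
```

```bash
python3 t.py 6
```

```text
5.675 Mz [ 0.039 -0.01   0.086 -0.021  0.022  0.031] mean [-0.184 -1.131  0.025] F [ 5.1 -0.6 -4.3] yaw 9.76 w 52.5 [523.7 -47.7  88.4]
```

Torque follows the click curve: zero near +7.5° and at +15°. The knob started at click 3 or above, so two more clicks are safe.

Request:
servo_tool(
  travel=[
    [0,0,0],
    [0,0,0],
    [0,0,0],
    [0,0,0],
    [0,0,0],
    [0,0,0],
  ],
  delta_rot=[
    [0,0,0.09],
    [0,0,0.18],
    [0,0,0.262],
    [0,0,0.35],
    [0,0,0.44],
    [0,0,0.5236],
  ],
  hand=[0.6,0.6,0.6,0.6,0.6,0.6],
)

```text
clock: 6.48
ee_pos: [523.0, -48.0, 88.3]
tool_rot: [-0.241, 0.665, 0.241, 0.664]
force: [3.7, -1.2, -2.0]
width: 52.8
```

```bash
python3 t.py 6
```

```text
6.725 Mz [-0.024 -0.01   0.012 -0.03  -0.049  0.056] mean [-0.335 -0.472 -0.007] F [ 2.  -1.9 -0.6] yaw 39.83 w 52.7 [523.  -48.   88.3]
```

Request:
servo_tool(
  travel=[
    [0,0,0],
    [0,0,0],
  ],
  delta_rot=[
    [0,0,0.08],
    [0,0,0.08],
  ],
  hand=[0.6,0.6],
)

```text
clock: 7.02
ee_pos: [523.0, -48.1, 88.3]
tool_rot: [-0.267, 0.655, 0.267, 0.654]
force: [0.1, -3.5, 2.4]
width: 52.5
```

```bash
python3 t.py 6
```

```text
7.275 Mz [-0.071 -0.118 -0.163 -0.035 -0.099 -0.099] mean [-0.684  0.164 -0.097] F [-0.8 -2.9  2.5] yaw 44.36 w 52.8 [523.  -48.   88.3]
```

Request:
servo_tool(
  travel=[
    [0,0,0],
    [0,0,0],
  ],
  delta_rot=[
    [0,0,0.035],
    [0,0,0.035],
  ],
  hand=[0.6,0.6],
)

```text
clock: 7.58
ee_pos: [523.0, -48.1, 88.2]
tool_rot: [-0.28, 0.65, 0.279, 0.649]
force: [-2.4, -4.1, 5.2]
width: 52.6
```

```bash
python3 t.py 6
```

```text
7.825 Mz [-0.055 -0.052 -0.027 -0.004  0.005 -0.069] mean [-0.978  0.605 -0.033] F [-3.  -4.4  4.9] yaw 46.53 w 52.4 [523.  -48.1  88.3]
```

Request:
servo_tool(
  travel=[
    [0,0,0],
    [0,0,0],
    [0,0,0],
    [0,0,0],
  ],
  delta_rot=[
    [0,0,0.08],
    [0,0,0.16],
    [0,0,0.227],
    [0,0,0.227],
  ],
  hand=[0.6,0.6,0.6,0.6],
)

```text
clock: 8.38
ee_pos: [522.8, -48.3, 88.2]
tool_rot: [-0.351, 0.614, 0.351, 0.613]
force: [-4.1, -4.3, 5.3]
width: 52.5
```

```bash
python3 t.py 6
```

```text
8.625 Mz [-0.064 -0.07  -0.054 -0.085 -0.145 -0.119] mean [-1.076  0.78  -0.09 ] F [-3.5 -5.2  5.2] yaw 59.52 w 52.5 [522.8 -48.3  88.2]
```

Request:
servo_tool(
  travel=[
    [0,0,0],
    [0,0,0],
  ],
  delta_rot=[
    [0,0,0.035],
    [0,0,0.035],
  ],
  hand=[0.6,0.6],
)

```text
clock: 8.93
ee_pos: [522.8, -48.4, 88.2]
tool_rot: [-0.362, 0.608, 0.362, 0.607]
force: [-3.0, -5.5, 5.4]
width: 52.4
```

```bash
python3 t.py 6
```

```text
9.175 Mz [ 0.002 -0.008 -0.004 -0.025 -0.027 -0.055] mean [-1.101  0.747 -0.019] F [-3.6 -5.1  5.5] yaw 61.53 w 52.5 [522.8 -48.4  88.2]
```

Another ordinary click, the fourth passed. I'll probe the next one.

Request:
servo_tool(
  travel=[
    [0,0,0],
    [0,0,0],
    [0,0,0],
    [0,0,0],
  ],
  delta_rot=[
    [0,0,0.08],
    [0,0,0.16],
    [0,0,0.227],
    [0,0,0.227],
  ],
  hand=[0.6,0.6,0.6,0.6],
)

```text
clock: 9.72
ee_pos: [522.7, -48.6, 88.2]
tool_rot: [-0.428, 0.563, 0.428, 0.562]
force: [-3.6, -5.7, 5.2]
width: 52.6
```

```bash
python3 t.py 6
```

```text
9.975 Mz [-0.274 -0.26  -0.288 -0.307 -0.307 -0.295] mean [-1.262  0.882 -0.289] F [-3.9 -5.6  5.6] yaw 74.49 w 52.6 [522.7 -48.7  88.2]
```

The torque is −0.29 N m here, against about −0.09 at the same phase of every ordinary click. That is the end stop, with click 0 at yaw ≈ 69.9°. Going back clockwise, I'll check the phase on the way.

Request:
servo_tool(
  travel=[
    [0,0,0],
    [0,0,0],
    [0,0,0],
    [0,0,0],
    [0,0,0],
  ],
  delta_rot=[
    [0,0,-0.08],
    [0,0,-0.16],
    [0,0,-0.25],
    [0,0,-0.342],
    [0,0,-0.342],
  ],
  hand=[0.6,0.6,0.6,0.6,0.6],
)

```text
clock: 10.65
ee_pos: [522.9, -48.2, 88.3]
tool_rot: [-0.326, 0.628, 0.326, 0.627]
force: [-2.8, -5.3, 4.8]
width: 52.4
```

```bash
python3 t.py 6
```

```text
10.9 Mz [ 0.008  0.004  0.051 -0.036 -0.008  0.025] mean [-1.085  0.693  0.007] F [-2.9 -5.4  5.1] yaw 54.94 w 52.6 [522.9 -48.2  88.2]
```

Request:
servo_tool(
  travel=[
    [0,0,0],
    [0,0,0],
    [0,0,0],
    [0,0,0],
    [0,0,0],
    [0,0,0],
    [0,0,0],
    [0,0,0],
    [0,0,0],
  ],
  delta_rot=[
    [0,0,-0.13],
    [0,0,-0.26],
    [0,0,-0.39],
    [0,0,-0.52],
    [0,0,-0.65],
    [0,0,-0.78],
    [0,0,-0.88],
    [0,0,-0.977],
    [0,0,-0.977],
  ],
  hand=[0.6,0.6,0.6,0.6,0.6,0.6,0.6,0.6,0.6],
)

```text
clock: 12.08
ee_pos: [524.0, -47.6, 88.3]
tool_rot: [0.006, 0.707, -0.006, 0.707]
force: [2.4, -3.2, -0.7]
width: 52.8
```

```bash
python3 t.py 6
```

```text
12.325 Mz [-0.176 -0.127 -0.124 -0.096 -0.113 -0.077] mean [-0.763 -0.441 -0.119] F [ 2.9 -3.9 -0.2] yaw -0.96 w 52.7 [523.9 -47.7  88.3]
```

Request:
servo_tool(
  travel=[
    [0,0,0],
    [0,0,0],
  ],
  delta_rot=[
    [0,0,-0.07],
    [0,0,-0.07],
  ],
  hand=[0.6,0.6],
)

```text
clock: 12.62
ee_pos: [524.1, -47.6, 88.4]
tool_rot: [0.031, 0.706, -0.031, 0.707]
force: [4.7, -4.3, -0.5]
width: 52.6
```

```bash
python3 t.py 6
```

```text
12.875 Mz [-0.005  0.015 -0.014 -0.021  0.047  0.064] mean [-0.805 -0.804  0.014] F [ 3.6 -3.7 -1.8] yaw -5.03 w 52.4 [524.1 -47.7  88.4]
```

Phase checks out at click 5: the knob was pulling toward it 4° before, and the torque is zero now. Letting go and rising.

Request:
servo_tool(
  travel=[
    [0,0,0],
    [0,0,0],
    [0,0,0],
    [0,0,0],
    [0,0,0],
    [0,0,0.03],
    [0,0,0.06],
    [0,0,0.08],
    [0,0,0.08],
  ],
  delta_rot=[
    [0,0,0],
    [0,0,0],
    [0,0,0],
    [0,0,0],
    [0,0,0],
    [0,0,0],
    [0,0,0],
    [0,0,0],
    [0,0,0],
  ],
  hand=[0.4,0.2,0,0,0,0,0,0,0],
)

```text
clock: 14.05
ee_pos: [524.4, -47.7, 169.7]
tool_rot: [0.031, 0.705, -0.031, 0.707]
force: [0.2, 0.8, -0.7]
width: 85.4
```

Request:
servo_tool(
  travel=[
    [-0.0375,-0.1443,0],
    [-0.0375,-0.1443,0],
    [-0.0375,-0.1443,0],
    [-0.0375,-0.1443,0],
    [-0.0375,-0.1443,0],
    [-0.0375,-0.1443,-0.03],
    [-0.0375,-0.1443,-0.03],
    [-0.0375,-0.1443,-0.03],
  ],
  delta_rot=[
    [0,0,0],
    [0,0,0],
    [0,0,0],
    [0,0,0],
    [0,0,0],
    [0,0,0],
    [0,0,0],
    [0,0,0],
  ],
  hand=[0.3,0.6,1,1,1,1,1,1],
  grip_force=20,
)

```text
clock: 15.05
ee_pos: [486.6, -190.9, 138.8]
tool_rot: [0.031, 0.706, -0.031, 0.707]
force: [-0.0, 0.2, -0.1]
width: 0.4
```

```bash
python3 t.py 3; python3 - <<'E'
from h import *
a,_=viewer.snapshot("scene"); b,_=viewer.snapshot("top")
A=cv2.resize(a[95:235,205:325],(514,600),interpolation=cv2.INTER_CUBIC)
cv2.imwrite("pics/s2.png",A[:,:,::-1])
E
```

```text
15.15 Mz [-0.007 -0.013  0.012] mean [-0.004  0.029 -0.003] F [-0.1  0.2  0.2] yaw -5.0 w -0.0 [ 486.8 -191.6  139.2]
```

View pics/s2.png

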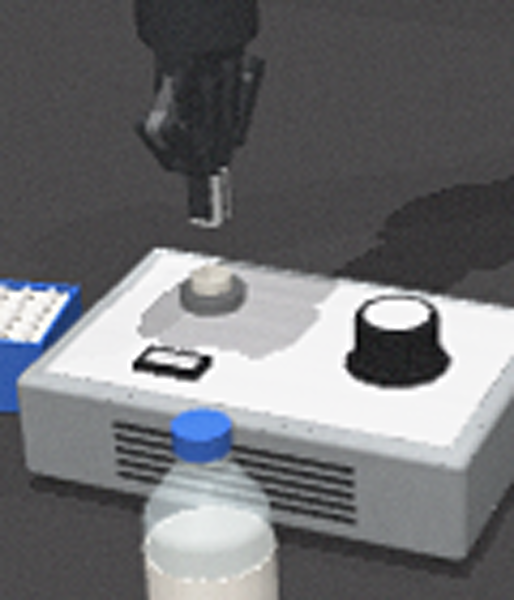

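Picture 4: the closed fingertips at (208,222) are directly above the white key at (213,275), which stands well proud of its housing. I'll descend and feel for it.

Request:
servo_tool(
  travel=[
    [0,0,-0.02],
    [0,0,-0.034],
    [0,0,-0.037],
    [0,0,-0.037],
  ],
  delta_rot=[
    [0,0,0],
    [0,0,0],
    [0,0,0],
    [0,0,0],
  ],
  hand=[1,1,1,1],
)

```text
clock: 15.8
ee_pos: [485.8, -192.0, 101.4]
tool_rot: [0.031, 0.707, -0.031, 0.706]
force: [-1.7, 0.7, 1.7]
width: -0.1
```

Request:
servo_tool(
  travel=[
    [0,0,-0.002],
    [0,0,-0.003],
    [0,0,-0.003],
  ],
  delta_rot=[
    [0,0,0],
    [0,0,0],
    [0,0,0],
  ],
  hand=[1,1,1],
)

```text
clock: 16.18
ee_pos: [486.2, -192.1, 98.6]
tool_rot: [0.031, 0.706, -0.031, 0.707]
force: [-1.6, -0.3, 4.2]
width: 0.1
```

Request:
servo_tool(
  travel=[
    [0,0,-0.002],
    [0,0,-0.003],
    [0,0,-0.003],
  ],
  delta_rot=[
    [0,0,0],
    [0,0,0],
    [0,0,0],
  ],
  hand=[1,1,1],
)

```text
clock: 16.55
ee_pos: [486.2, -192.0, 96.0]
tool_rot: [0.031, 0.706, -0.031, 0.707]
force: [-4.0, 1.4, 11.1]
width: -0.4
```

Request:
servo_tool(
  travel=[
    [0,0,-0.001],
    [0,0,-0.001],
    [0,0,-0.001],
  ],
  delta_rot=[
    [0,0,0],
    [0,0,0],
    [0,0,0],
  ],
  hand=[1,1,1],
)

```text
clock: 16.92
ee_pos: [486.3, -192.0, 95.8]
tool_rot: [0.031, 0.706, -0.032, 0.707]
force: [-7.2, 2.3, 20.0]
width: -0.0
```

Hard bottom: 9 N more moved it only 0.2 mm, after about 6 mm of travel. Retracting.

Request:
servo_tool(
  travel=[
    [0,0,0.006],
    [0,0,0.03],
    [0,0,0.09],
    [0,0,0.13],
    [0,-0.1,0.13],
    [-0.05,-0.15,0.13],
    [-0.05,-0.2,0.13],
    [-0.05,-0.2,0.13],
    [-0.05,-0.2,0.13],
    [-0.05,-0.2,0.13],
  ],
  delta_rot=[
    [0,0,0],
    [0,0,0],
    [0,0,0],
    [0,0,0],
    [0,0,0],
    [0,0,0],
    [0,0,0],
    [0,0,0],
    [0,0,0],
    [0,0,0],
  ],
  hand=[1,1,1,1,1,1,1,1,1,1],
)

```text
clock: 18.18
ee_pos: [437.0, -390.0, 224.1]
tool_rot: [0.031, 0.706, -0.03, 0.707]
force: [0.1, -0.2, 0.1]
width: -0.3
```

```bash
python3 - <<'E'
from h import *
f=np.load("pics/top0.npz")
a,_=viewer.snapshot("scene"); b,d=viewer.snapshot("top")
print("key depth before/after",f["d"][253:257,414:419].mean(),d[253:257,414:419].mean(), ctrl.get_obs()["force"],ctrl.get_obs()["clock"])
df=np.abs(b.astype(int)-f["im"]).max(2); df=df[130:290,260:520]; print("changed px",(df>60).sum(),np.argwhere(df>60)[:5]+[130,260])
A=cv2.resize(a[90:260,160:380],(776,600),interpolation=cv2.INTER_CUBIC)
cv2.imwrite("pics/s3.png",A[:,:,::-1])
E
```

```text
key depth before/after 1003.0148 1002.75604 [ 1.29616526  0.22456669 -0.12818988] 18.275
changed px 163 [[243 474]
 [243 475]
 [244 474]
 [244 478]
 [244 479]]
```

View pics/s3.png

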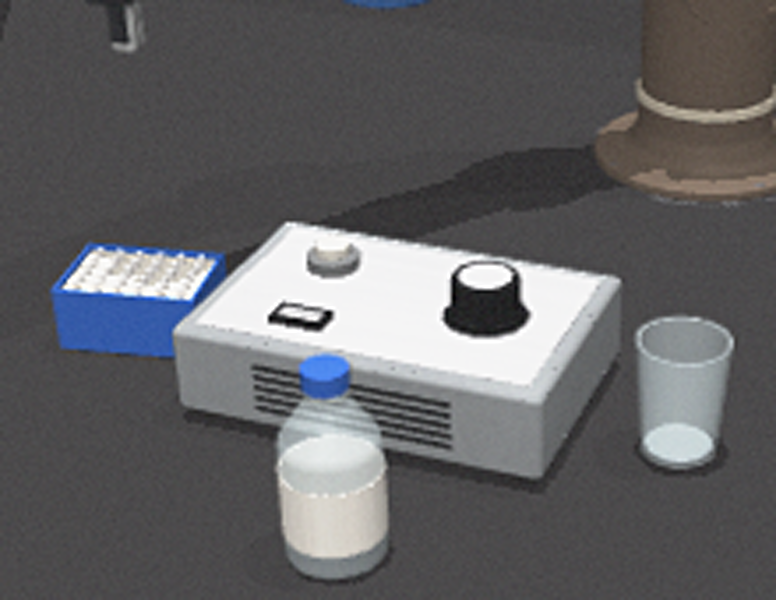

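Picture 5: the key is back up at (333,250), and the bottle, tip box and beaker are where they were. The pixels that changed are at the tip box, where the arm overhead now covers or shades it. The robot is clear, so I'm handing in.

```bash
python3 -c "
from workcell import ctrl; print(ctrl.finish_job())"
```

```text
the job is handed in; nothing more can be done
None
```

The knob is set five clicks clockwise from its anticlockwise stop, the start key has been pressed once and come back up, and the job was handed in at about 18 s.

- **End stop:** I turned the knob back five clicks. Just past click 0 the torque was 0.29 N m, against about 0.09 at the same point of an ordinary click, and I stopped there, well under 0.5.
- **Setting:** I turned it clockwise to click 5. The knob was pulling toward the click 4° before it and the torque was zero on it. The tool was back at the angle where I first gripped the knob, so the pads did not slip and the knob had started at click 5. Then I let go.
- **Start key:** I pressed it until it bottomed. The travel was about 6 mm, and the last 9 N of a 20 N push moved it only 0.2 mm. Depth images before and after agree to 0.3 mm, so it came back up.
- **Bystanders:** The bottle, tip box and beaker look unmoved in the last picture. The only difference flagged between the top views (163 pixels) began at the tip box. I put that down to the arm overhead or its shadow and did not check it further.

No check failed. The setting rests on the torque count and angle alone, because the wiper bar is too coarse to confirm it.

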